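Fit the bayonet filter capsule on the sampling chamber's stud ring

ROBOT

A 7-joint arm with a two-finger parallel gripper is mounted at the origin on the work surface. World frame = base frame: x ahead of the robot, y to its left, z up, the work surface at z = 0. Lengths are in m, angles in rad, forces in N, time in s.
With the tool pointing down it reaches from about 0.4 to 0.85 m from the base axis. Payload 4.5 kg.
Tool frame: the origin (TCP) lies midway between the tips of the shut fingers; the grasp point (between the pads) lies 19 mm behind it; z points along the fingers, y is the direction in which the jaws open and shut (so a half turn about z gives the same grasp; the last joint's range is limited). The gripper opens to 88 mm and grips with 3 to 60 N. Pads are 18 mm wide; open, the fingers measure 123 mm over their backs; the gripper's body (75 mm by 187 mm) begins 45 mm behind the grasp point.
Start: joints at [1.297, 0.689, -0.195, 1.565, 0.157, 0.902, -0.215], TCP at [0.189, -0.596, 0.239] pointing down, gripper open.
Joint ranges: [-3.01, 3.01], [-0.46, 2.08], [-1.47, 1.51], [0.13, 2.56], [-1, 4.14], [0.04, 2.09], [-2.66, 2.66]. Speed limits (rad/s): [2.57, 2.57, 3.14, 3.14, 3.14, 3.14, 3.14].

INTERFACE

Orientations are given as a unit quaternion [x, y, z, w].
In Python, from plant import r gives the robot as it stands. The module is installed in compiled form; this text tells all that it offers.
- The arm moves only by the tool carry_out, never from a script. Its argument "commands" is a list of rows, each a list of 6 numbers: the shift along the tool's x, y, z in m, then the turn, a rotation vector about the tool's x, y, z in degrees. In form: [[dx, dy, dz, wx, wy, wz], ...]. A call has 1 to 12 rows; each row is the pose to reach, as a shift and turn from the pose commanded when the call began, along the tool's axes at that moment; what a row does not reach only later rows make up. A row lasts 1/10 s, in which the tool goes at most 50 mm and 8.59 degrees, less where a joint would pass 70% of its speed; a pose out of reach is approached as far as the arm can. A call with a gripper value outside its range is refused whole. "fingers" is the closure in counts, from 0 (fully open) to 255 (shut), set as the call begins (left out, the last holds). The fingers move at their own pace and stop on an object; "grip_force" is the grip in N (left out, the last holds). Time passes only in rows, so rows that repeat a pose let the fingers close. It gives the time, the measured TCP pose, the force and the opening at its end, in the units of the state.
- r.get_state(): the state, without advancing time (a new reading comes with each control period).
- r.snapshot(name): name is "scene" or "top" or "wrist"; returns a dict with "img" (400x640x3 uint8, blue, green, red), "intrinsics" (3x3 intrinsics, pixels), "extrinsics" (4x4, takes a point from camera to world coordinates); the wrist camera has in their place "tool_from_camera" (4x4, takes a point from camera to tool coordinates, whose origin is the TCP and whose axes are the flange's). Camera axes: x right, y down, z forward; pixel columns grow to the right and rows downward; lengths in m; the calibration is good to about 2 mm. The wrist camera is an equidistant fisheye: a pixel r from the principal point sees the ray r / f radians off the axis. A picture is of the moment at which its call begins: read the wrist's pose just before it. There is no depth.
- r.finish_job(): hands the job in, once; it reports no verdict.
Trained networks look in a picture, given as the dict that the camera call returned (one of the last four; its "shot" number tells which), for a name from the list of things; names that differ only in an ending like _2 or _b are one class to them, and where a whole thing is asked for, a point or a joint stands for the part that bears it (a point fixed in the world has none). Each returns a list of dicts, best first, with "p" (0 to 1); they miss things now and then, are a little off and sometimes report something else, mostly with a low value. They report only what shows in the picture. A call takes as long as a camera call.
- r.spot_in(picture, label): "xyz" ([x, y, z] in m, in world coordinates, good to about 4 mm: the middle of the surface that is visible of it).
- r.spot_point(picture, label): "xyz" ([x, y, z] in m, in world coordinates, good to about 4 mm: a listed point, or the origin of a listed thing).
The state is a dict: "clock": time; "q": joint angles; "qd": joint speeds; "joint_torque": joint torques, N m; "tool_pos": TCP position; "eef_rot": TCP orientation; "contact_force": force on the tool from outside, world axes, zero at the start; "moment": the same for the moment, N m; "opening": opening from 0.0 (shut) to 1.0 (fully open).
Only numpy, scipy, OpenCV 4.12 (cv2) and the standard library are available. Lean on these libraries where they do the work, as an engineer would, in place of code of your own. Each camera call takes 0.05 s, during which the arm holds its last target.

TASK

Fit the white filter capsule, kept upright, on the port on top of the dark grey chamber: feel for the six studs by turning it lightly until its flange drops over their heads, then push it down against the sprung seal and twist it clockwise (seen from above) until it stops, and let go so that it springs up locked under the heads. Do not force it (stay well under 60 N on the port), do not tip it, and leave the other things on the bench and the chamber lid where they are.

Things in the scene. Friction and masses are not known exactly. Their poses are not given: they have to be found in the camera images.
- capsule: Loose filter capsule, about 0.3 kg: a smooth white round body, diameter 54 mm, on a bare aluminium flange disc of diameter 126 mm, 6 mm thick. Origin: centre of the flange's underside; z up its axis. The body rises to 76 mm above the origin (last 6 mm bevelled). Underneath, a round bore of diameter 46 mm, 28 mm deep, goes over the port's pilot.
- capsule_grip (a point): Point on the capsule's axis 52 mm above its origin: grip the white body here across its 54 mm diameter, at any yaw.
- keyhole (a point): Centre of the first keyhole's round hole (diameter 15 mm), on the capsule's x axis at radius 47 mm, on the flange's upper face. The flange has six such keyholes, 60 degrees apart. From each hole a slot 8 mm wide runs anticlockwise (seen from above). At the slot's mouth, next to the hole, its edges carry lips 1.5 mm high and 2.6 mm long (a detent).
- slot_end (a point): End position of a stud's axis in the first slot: radius 47 mm, 23 degrees anticlockwise from the hole's centre. So the capsule is locked by turning it 23 degrees clockwise, seen from above.
- chamber: Fixed dark grey sheet-metal box, 226 x 226 mm, lid 130 mm above the bench; a toggle latch on its front (-x side at yaw 0). Origin: centre of its underside; z up. A black dust cap lies on a corner of the lid.
- port (a point): Centre of the port on the lid, at the top face of the stud ring's plate, 134 mm above the chamber's origin. Six equal headed studs, 60 degrees apart at radius 47 mm: shank diameter 6 mm, flat head of diameter 12 mm from 10 to 14 mm above this point. The ring is clamped at any angle: the studs' angle is NOT measured, nor given by any yaw; see it or feel for it within 60 degrees.
- pilot_top (a point): Centre of the top of the port's fixed pilot, 24 mm above the port point. The pilot is a tube of outer diameter 44.4 mm whose last 6 mm taper to 34 mm; the capsule's bore centres itself on it.
- head_top (a point): Point on the port's axis level with the tops of the stud heads, 14 mm above the port point: the capsule's origin is here while its flange lies on the heads.
- seal_top (a point): Point on the port's axis level with the top of the free sealing ring (diameter 72 mm, spring-backed), 6 mm above the port point: the capsule's origin is here when it has dropped over the heads. The ring starts to move at 5 N, needs 2 N more per mm, and is fully down, level with the port point, at 17 N (less the capsule's weight).
- locked_at (a point): Point on the port's axis 4 mm above the port point: the capsule's origin is about here when locked and let go. To twist it, first push its origin to less than 2.5 mm above the port point (0 to 2 mm is good), so that the lips pass under the heads; at the slots' ends it springs up to here and the lips keep it from turning back.
- dust_cap: Loose black dust cap, diameter 40 mm, 17 mm high, lying on a corner of the chamber's lid (bystander). Origin: centre of its underside.
- blank: Loose plain aluminium blanking disc of diameter 96 mm with a black knob and no holes, 24 mm high (bystander). Origin: centre of its underside.
- coupling: Loose black ring, diameter 68 mm, 22 mm high (bystander). Origin: centre of its underside.
- barb0: Loose black hose barb, diameter 28 mm, 38 mm high (bystander). Origin: centre of its underside.
- barb1: Second loose black hose barb, like the first (bystander).
- driver: Loose screwdriver lying on the bench (bystander).
- cassette: Loose white sampling cassette, diameter 42 mm, 44 mm high (bystander). Origin: centre of its underside.
- mouse: Loose black computer mouse, 100 x 60 mm, 30 mm high (bystander). Origin: centre of its underside.

How it is judged:
On the way:
1. the flange has dropped over the heads of all six studs (z of capsule in the frame of port below 0.0085 m and horizontal distance between capsule and port below 0.003 m and angle between capsule's own z axis and vertical below 0.05 rad), for 0.1 s.
At the end, for the whole second after the job is handed in: The capsule stands at rest, upright within 0.03 rad, within 3 mm of the port's centre, its flange's underside 3.1 to 4.9 mm above the port point: held down by the stud heads at the ends of the slots (6 mm if not locked, about 2.5 mm if stopped on the lips) (z of capsule in the frame of port between 0.0031 and 0.0049 m and horizontal distance between capsule and port below 0.003 m and angle between capsule's own z axis and vertical below 0.03 rad and linear speed of capsule below 0.01 m/s); the robot touches nothing.
It fails at once if the capsule was forced: more than 60 N between it and the chamber's port (contact force between capsule and chamber above 60 N).
It fails at once if the capsule was tipped by more than 0.5 rad (angle between capsule's own z axis and vertical above 0.5 rad).
It fails at once if another thing was moved by more than 20 mm (distance of any of dust_cap, blank, coupling, barb0, barb1, driver, cassette, mouse from where it was at the start of the episode above 0.02 m).
It also fails if it takes over 67 s, if anything falls off the work surface, if the arm or the gripper's body presses on something with over 40 N, if the wrist force passes 120 N, or if a joint passes its speed limit or range.

## Working session

There is one attempt and no reset: what is moved stays moved. The work goes in short steps, Python scripts to look and compute and a tool call to move; the robot and the scene stay as the last step left them, time stands still between calls to the robot, and variables do not carry over. Pictures are saved under pics/ and viewed, and the job is handed in when it is done.

Besides the shell and the picture viewer there is one more tool, called after "Request:" in YAML: its name, and indented under it one key for each argument. carry_out: Moves the arm, as the interface text tells. Its arguments: {"type":"object","properties":{"commands":{"type":"array","items":{"type":"array","items":{"type":"number"}}},"fingers":{"type":"number"},"grip_force":{"type":"number"}},"required":["commands"]}

```bash
mkdir -p pics; cat > h.py <<'E'
from plant import r
import numpy as np, cv2
from scipy.spatial.transform import Rotation as R
def st():
    s=r.get_state(); return s
def show(name,fn):
    p=r.snapshot(name); cv2.imwrite('pics/'+fn,p['img']); return p
def px(p,xyz):
    T=np.linalg.inv(p['extrinsics']); c=T[:3,:3]@np.array(xyz)+T[:3,3]; u=p['intrinsics']@c; return u[:2]/u[2]
def ray(p,u,v,z):
    d=p['extrinsics'][:3,:3]@np.linalg.inv(p['intrinsics'])@np.array([u,v,1.]); o=p['extrinsics'][:3,3]; return o+d*(z-o[2])/d[2]
E
python3 - <<'E'
from h import *
s=st()
for k,v in s.items(): print(k,np.round(v,3))
for n in ['top','scene']:
    p=show(n,n+'0.png')
    print(n,np.round(p['extrinsics'],3).tolist(),p['intrinsics'].tolist())
    for l in ['capsule','capsule_grip','keyhole','slot_end','chamber','port','pilot_top','dust_cap','head_top']:
        print(l,[(np.round(d['xyz'],4).tolist(),round(d['p'],2)) for d in r.spot_point(p,l)[:3]])
E
```

```text
clock 0.0
q [ 1.297  0.69  -0.194  1.566  0.157  0.902 -0.215]
qd [ 0.     0.    -0.001  0.001  0.001  0.001 -0.001]
joint_torque [-0.0000e+00 -5.2757e+01 -1.2670e+00 -1.5343e+01 -5.3000e-02  6.0000e-03
  0.0000e+00]
tool_pos [ 0.189 -0.595  0.238]
eef_rot [ 0.988  0.153 -0.    -0.001]
contact_force [-0.118 -0.551  0.647]
moment [ 0.005 -0.017  0.029]
opening 0.999
top [[0.001, -0.998, 0.069, 0.484], [-1.0, -0.001, 0.007, -0.03], [-0.007, -0.07, -0.998, 1.357], [0.0, 0.0, 0.0, 1.0]] [[459.3387800771037, 0.0, 317.3548193764813], [0.0, 459.3387800771037, 200.08607389242525], [0.0, 0.0, 1.0]]
capsule [([0.5401, -0.2191, -0.0009], 0.59), ([0.5839, 0.2791, 0.129], 0.28)]
capsule_grip [([0.5392, -0.221, 0.0511], 0.92), ([0.4882, 0.2095, 0.1377], 0.73)]
keyhole [([0.5455, -0.2707, 0.0066], 0.86), ([0.5474, -0.467, 0.0029], 0.37)]
slot_end [([0.5674, -0.2605, 0.0046], 0.6)]
chamber [([0.4846, 0.2081, 0.0015], 0.62), ([0.49, 0.2109, 0.1384], 0.4)]
port [([0.4844, 0.2096, 0.1301], 0.73), ([0.7514, -0.2345, -0.0039], 0.68)]
pilot_top [([0.4852, 0.208, 0.1546], 0.95), ([0.5479, -0.4663, 0.0029],
[... 162 characters left out ...]
], [0.019, -0.819, -0.574, 0.74], [0.0, 0.0, 0.0, 1.0]] [[403.826310222677, 0.0, 322.6177953944516], [0.0, 403.826310222677, 193.97398709545504], [0.0, 0.0, 1.0]]
capsule [([0.5392, -0.2167, 0.0001], 0.7)]
capsule_grip [([0.5398, -0.2208, 0.0551], 0.71), ([0.4857, 0.2093, 0.1591], 0.16)]
keyhole [([0.5448, -0.2623, 0.0034], 0.95)]
slot_end [([0.5597, -0.2588, 0.0076], 0.76), ([0.5472, -0.4628, -0.0026], 0.57), ([0.7768, 0.0277, -0.0032], 0.54)]
chamber [([0.4801, 0.2079, 0.0008], 0.72), ([0.4849, 0.2078, 0.1374], 0.69)]
port [([0.4863, 0.2113, 0.1348], 0.68)]
pilot_top [([0.4861, 0.2104, 0.1608], 0.96)]
dust_cap []
head_top [([0.4873, 0.207, 0.1513], 0.61), ([0.5595, -0.2604, 0.0051], 0.55)]
```

View pics/top0.png

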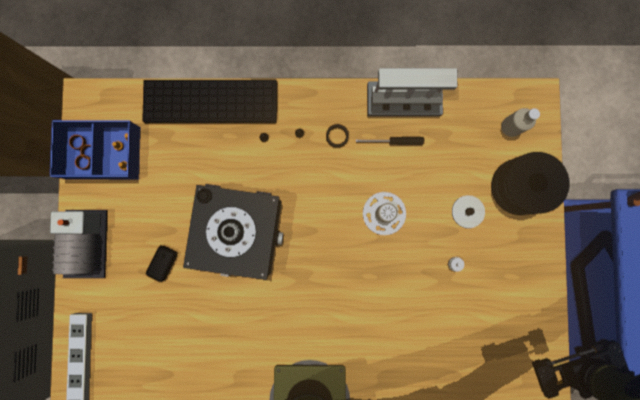

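View pics/scene0.png

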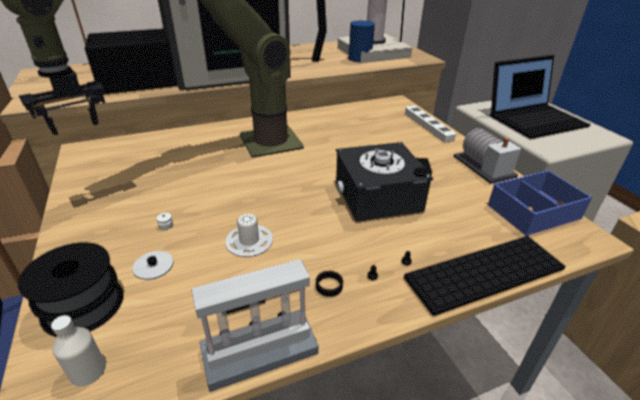

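```bash
python3 - <<'E'
import cv2,numpy as np
a=cv2.imread('pics/top0.png')
# pixel crops: capsule and port
from h import *
p=r.snapshot('top')
c=px(p,[.54,-.22,.006]);d=px(p,[.485,.208,.148]);print(c,d)
o=[]
for q in(c,d):
    x,y=map(int,q);o.append(cv2.resize(p['img'][y-40:y+40,x-40:x+40],(400,400),interpolation=cv2.INTER_CUBIC))
cv2.imwrite('pics/crop0.png',np.hstack(o))
E
```

```text
[385.23187334 213.15803643] [230.09010786 231.68833401]
```

View pics/crop0.png

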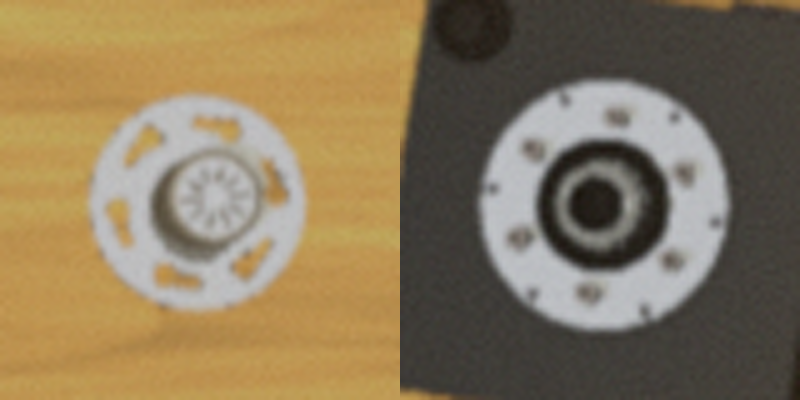

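The top view shows the capsule at pixel (385,213) and the port at (230,231). All six studs and keyholes can be made out. Next I'll look from the wrist camera above the capsule.

```bash
cat >> h.py <<'E'
def cmd(pos,yaw_deg=None):
    """yaw_deg: world angle (deg) of tool x axis, tool z down"""
    s=st(); Rt=R.from_quat(s['eef_rot'])
    d=Rt.inv().apply(np.array(pos)-s['tool_pos'])
    if yaw_deg is None:
        x=Rt.as_matrix()[:,0]; yaw_deg=np.degrees(np.arctan2(x[1],x[0]))
    T=R.from_euler('z',yaw_deg,degrees=True)*R.from_quat([1,0,0,0])
    w=(Rt.inv()*T).as_rotvec(degrees=True)
    print('cmd',np.round(d,4).tolist(),np.round(w,2).tolist(),'rows',max(np.linalg.norm(d)/.05,np.linalg.norm(w)/8.59).round(1))
def yaw():
    x=R.from_quat(st()['eef_rot']).as_matrix()[:,0]; return np.degrees(np.arctan2(x[1],x[0]))
def wpix(p,s,xyz):
    Rt=R.from_quat(s['eef_rot']); t=Rt.inv().apply(np.array(xyz)-s['tool_pos'])
    M=np.linalg.inv(p['tool_from_camera']); c=M[:3,:3]@t+M[:3,3]
    th=np.arctan2(np.hypot(c[0],c[1]),c[2]); K=p['intrinsics']; ph=np.arctan2(c[1],c[0])
    return np.array([K[0,2]+K[0,0]*th*np.cos(ph),K[1,2]+K[1,1]*th*np.sin(ph)])
def wray(p,s,u,v,z):
    K=p['intrinsics']; x=(u-K[0,2])/K[0,0]; y=(v-K[1,2])/K[1,1]; th=np.hypot(x,y)
    d=np.array([np.sin(th)*x/th,np.sin(th)*y/th,np.cos(th)])
    M=p['tool_from_camera']; Rt=R.from_quat(s['eef_rot'])
    o=Rt.apply(M[:3,3])+s['tool_pos']; d=Rt.apply(M[:3,:3]@d)
    return o+d*(z-o[2])/d[2]
E
python3 - <<'E'
from h import *
print(yaw())
cmd([.48,-.22,.25])
p=r.snapshot('top')
x,y=[385,213]; C=[];
st_=[(618,116),(685,174),(673,261),(590,293),(520,238),(535,150)]
P=np.array([ray(p,230-40+(u-400)/5-.4,231-40+v/5-.4,.148)[:2] for u,v in st_]);c=P.mean(0);print('port',c)
a=np.degrees(np.arctan2(*(P-c).T[::-1]));print(a%60,np.linalg.norm(P-c,axis=1))
w=r.snapshot('wrist');print(w['tool_from_camera'].round(3).tolist(),w['intrinsics'].tolist())
E
```

```text
17.632517711000716
cmd [0.3908, -0.2699, -0.0113] [0.0, 0.0, 0.0] rows 9.5
port [0.48512061 0.20745489]
[51.53677404 51.05060684 51.71657308 52.04357168 51.54065776 51.59311393] [0.04745785 0.04577177 0.0470812  0.04639402 0.04696425 0.04664559]
[[-0.0, -0.961, -0.277, 0.072], [1.0, -0.0, -0.001, 0.001], [0.001, -0.277, 0.961, -0.146], [0.0, 0.0, 0.0, 1.0]] [[309.70691628693146, 0.0, 320.88292454646404], [0.0, 309.70691628693146, 195.1415133222452], [0.0, 0.0, 1.0]]
```

Request:
carry_out:
  commands:
    - [0.04, -0.03, -0.001, 0, 0, 0]
    - [0.08, -0.055, -0.002, 0, 0, 0]
    - [0.12, -0.083, -0.004, 0, 0, 0]
    - [0.16, -0.11, -0.005, 0, 0, 0]
    - [0.2, -0.138, -0.006, 0, 0, 0]
    - [0.24, -0.166, -0.007, 0, 0, 0]
    - [0.28, -0.193, -0.008, 0, 0, 0]
    - [0.32, -0.221, -0.01, 0, 0, 0]
    - [0.355, -0.245, -0.011, 0, 0, 0]
    - [0.39, -0.27, -0.011, 0, 0, 0]
    - [0.39, -0.27, -0.011, 0, 0, 0]
  fingers: 0
  grip_force: 30

```text
clock: 2.25
tool_pos: [0.4841, -0.2131, 0.2501]
eef_rot: [0.987, 0.159, 0.002, -0.001]
contact_force: [0.2, 0.4, -0.3]
opening: 0.998
```

```bash
python3 - <<'E'
from h import *
s=st();print(np.round(s['q'],3),np.round(s['tool_pos'],4),yaw(),np.round(s['contact_force'],2))
p=show('wrist','w1.png')
np.savez('w1.npz',pos=s['tool_pos'],rot=s['eef_rot'])
for l in ['capsule','capsule_grip','keyhole','slot_end']:
    print(l,[(np.round(d['xyz'],4).tolist(),round(d['p'],2)) for d in r.spot_point(p,l)[:3]])
c=wpix(p,s,[.54,-.22,.006]);print(c)
x,y=map(int,c);x0=max(x-75,0);y0=max(y-75,0);print(x0,y0)
cr=p['img'][y0:y0+150,x0:x0+150];cv2.imwrite('pics/w1c.png',cv2.resize(cr,None,fx=4,fy=4,interpolation=cv2.INTER_CUBIC))
E
```

```text
[ 0.434  0.546 -0.164  1.845  0.117  0.757 -1.042] [ 0.4841 -0.2131  0.2501] 18.300777167812004 [ 0.17  0.4  -0.32]
capsule [([0.541, -0.2141, -0.0001], 0.59)]
capsule_grip [([0.5398, -0.2138, 0.0468], 0.85)]
keyhole [([0.5456, -0.2615, 0.0069], 0.93)]
slot_end [([0.5602, -0.2642, 0.0062], 0.69), ([0.4875, 0.2114, 0.149], 0.47)]
[340.0284685  125.78265376]
265 50
```

View pics/w1c.png

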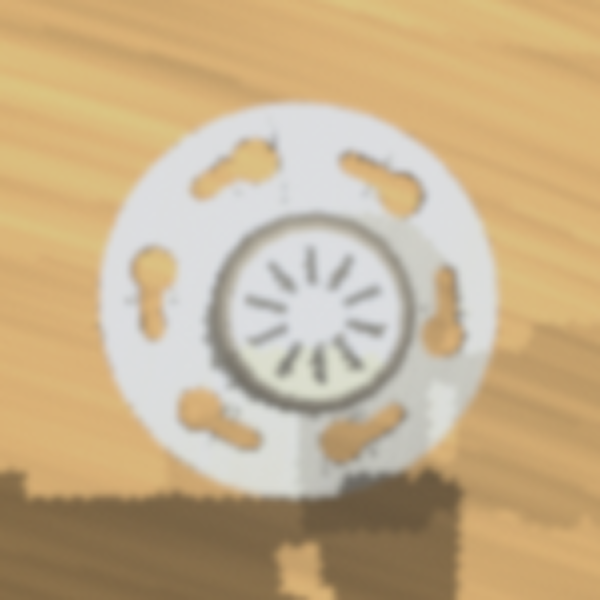

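```bash
python3 - <<'E'
from h import *
s0=st();print(s0['clock'],np.round(s0['tool_pos'],4),yaw())
d=np.load('w1.npz');s=dict(tool_pos=d['pos'],eef_rot=d['rot'])
p=r.snapshot('wrist')
H=[(254,160),(403,195),(443,332),(342,440),(198,408),(154,270)]
P=np.array([wray(p,s0 if 0 else s,265+u/4-.4,50+v/4-.4,.006)[:2] for u,v in H]);c=P.mean(0)
a=np.degrees(np.arctan2(*(P-c).T[::-1]));print(c,a%60,np.linalg.norm(P-c,axis=1))
# rim
E=[wray(p,s,265+u/4-.4,50+v/4-.4,.006)[:2] for u,v in [(300,101),(300,497),(100,300),(498,300)]];print(np.mean(E,0),E)
t=r.snapshot('top')
H=[(232,128),(270,195),(240,270),(163,275),(118,210),(150,135)]
E
python3 - <<'E'
from h import *
s=st();print(s['clock'],np.round(s['tool_pos'],4),yaw())
E
```

```text
2.5 [ 0.4781 -0.2219  0.2497] 17.466361843564943
[ 0.54104353 -0.21895823] [36.29488508 34.8507146  36.87774445 35.76237215 35.29542132 36.3271079 ] [0.04659698 0.04687909 0.04666983 0.04663232 0.04689586 0.04661127]
[ 0.54160813 -0.21911839] [array([ 0.60103291, -0.19897126]), array([ 0.48128432, -0.2395203 ]), array([ 0.52172981, -0.15932187]), array([ 0.56238547, -0.27866014])]
2.6 [ 0.4782 -0.2218  0.2497] 17.46500467729
```

```bash
python3 - <<'E'
from h import *
s=st()
p=show('wrist','w2.png')
np.savez('w2.npz',pos=s['tool_pos'],rot=s['eef_rot'])
x0,y0=265,50
cr=p['img'][y0:y0+150,x0:x0+150];cv2.imwrite('pics/w2c.png',cv2.resize(cr,None,fx=4,fy=4,interpolation=cv2.INTER_CUBIC))
E
```

```text
(no output)
```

View pics/w2c.png

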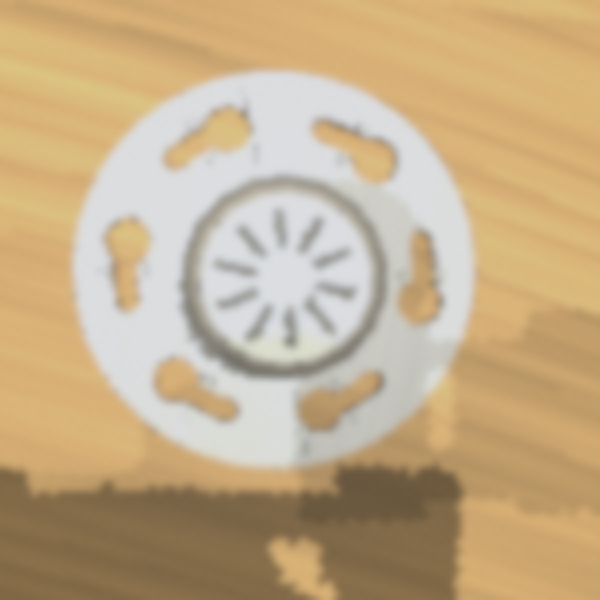

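```bash
python3 - <<'E'
from h import *
d=np.load('w2.npz');s=dict(tool_pos=d['pos'],eef_rot=d['rot'])
p=r.snapshot('wrist')
H=[(227,128),(376,161),(418,301),(318,408),(176,378),(127,240)]
f=lambda u,v,z:wray(p,s,265+u/4-.4,50+v/4-.4,z)[:2]
P=np.array([f(u,v,.006) for u,v in H]);c=P.mean(0)
a=np.degrees(np.arctan2(*(P-c).T[::-1]));print(c,a%60,(a%60).mean(),np.linalg.norm(P-c,axis=1))
E=np.array([f(u,v,.006) for u,v in [(274,70),(274,468),(73,270),(474,270)]]);print('rim',E.mean(0))
B=np.array([f(u,v,.076) for u,v in [(285,190),(285,365),(197,276),(378,276)]]);print('bodytop',B.mean(0))
cmd([.5405,-.2195,.10]);cmd([.5405,-.2195,.034])
E
```

```text
[ 0.54101429 -0.21885347] [35.76998885 35.0031143  35.67381947 35.30050318 35.77688645 36.03277579] 35.59284800730989 [0.0467395  0.04684796 0.04646519 0.04635704 0.04630554 0.0467616 ]
rim [ 0.54112506 -0.21897061]
bodytop [ 0.54117395 -0.21926198]
cmd [0.0596, 0.0169, 0.1497] [0.02, 0.02, 0.0] rows 3.2
cmd [0.0596, 0.0168, 0.2157] [0.02, 0.02, 0.0] rows 4.5
```

Request:
carry_out:
  commands:
    - [0.03, 0.008, 0.03, 0, 0, 0]
    - [0.06, 0.017, 0.06, 0, 0, 0]
    - [0.06, 0.017, 0.09, 0, 0, 0]
    - [0.06, 0.017, 0.11, 0, 0, 0]
    - [0.06, 0.017, 0.11, 0, 0, 0]
    - [0.06, 0.017, 0.11, 0, 0, 0]
    - [0.06, 0.017, 0.11, 0, 0, 0]

```text
clock: 3.4
tool_pos: [0.5423, -0.2188, 0.1411]
eef_rot: [0.988, 0.153, 0.001, 0.001]
contact_force: [0.8, -0.1, -0.9]
opening: 0.998
```

```bash
python3 - <<'E'
from h import *
s=st();print(s['clock'],np.round(s['tool_pos'],4),yaw(),np.round(s['contact_force'],2))
p=show('wrist','w3.png')
print(wpix(p,s,[.541,-.219,.076]))
s=st();print(s['clock'],np.round(s['tool_pos'],4)); cmd([.541,-.219,.034])
E
```

```text
3.4 [ 0.5423 -0.2188  0.1411] 17.601628586394973 [ 0.75 -0.06 -0.89]
[319.40125779 211.43699832]
3.45 [ 0.5424 -0.2188  0.1412]
cmd [-0.0016, -0.0004, 0.1072] [0.1, -0.13, -0.0] rows 2.1
```

View pics/w3.png

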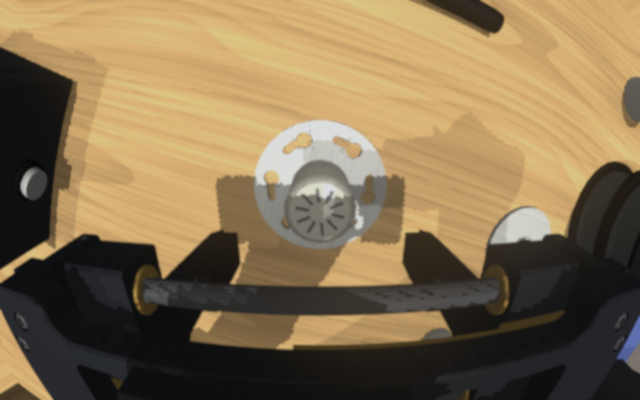

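The capsule's top is at pixel (320,212), as predicted, and centred between the fingers. I'll descend and grip.

Request:
carry_out:
  commands:
    - [-0.0015, 0, 0.035, 0, 0, 0]
    - [-0.0015, 0, 0.07, 0, 0, 0]
    - [-0.0015, 0, 0.095, 0, 0, 0]
    - [-0.0015, 0, 0.107, 0, 0, 0]
    - [-0.0015, 0, 0.107, 0, 0, 0]
    - [-0.0015, 0, 0.107, 0, 0, 0]
    - [-0.0015, 0, 0.107, 0, 0, 0]

```text
clock: 4.15
tool_pos: [0.5413, -0.2192, 0.0343]
eef_rot: [0.988, 0.153, 0.001, 0.001]
contact_force: [0.2, -1.1, -0.3]
opening: 1.002
```

Request:
carry_out:
  commands:
    - [0, 0, 0, 0, 0, 0]
    - [0, 0, 0, 0, 0, 0]
    - [0, 0, 0, 0, 0, 0]
    - [0, 0, 0, 0, 0, 0]
    - [0, 0, 0, 0, 0, 0]
    - [0, 0, 0, 0, 0, 0]
    - [0, 0, 0, 0, 0, 0]
    - [0, 0, 0, 0, 0, 0]
    - [0, 0, 0, 0, 0, 0]
    - [0, 0, 0, 0, 0, 0]
  fingers: 255
  grip_force: 45

```text
clock: 5.15
tool_pos: [0.5402, -0.2187, 0.0328]
eef_rot: [0.988, 0.153, 0.0, 0.0]
contact_force: [-1.0, -0.5, 1.8]
opening: 0.605
```

```bash
python3 - <<'E'
from h import *
s=st();print(s['clock'],np.round(s['tool_pos'],4),yaw(),np.round(s['contact_force'],2),s['opening'])
E
```

```text
5.15 [ 0.5402 -0.2187  0.0328] 17.6394918174765 [-0.97 -0.49  1.77] 0.6053359107426443
```

```bash
python3 - <<'E'
from h import *
print(yaw()); cmd([.5402,-.2187,.26]); cmd([.40,.15,.27],33.6)
E
```

```text
17.6394918174765
cmd [0.0, 0.0, -0.2272] [0.01, -0.01, -0.0] rows 4.5
cmd [-0.0219, -0.3938, -0.2373] [0.01, -0.01, -15.96] rows 9.2
```

Request:
carry_out:
  commands:
    - [0, 0, -0.02, 0, 0, 0]
    - [0, 0, -0.05, 0, 0, 0]
    - [0, 0, -0.09, 0, 0, 0]
    - [0, 0, -0.13, 0, 0, 0]
    - [0, 0, -0.17, 0, 0, 0]
    - [0, 0, -0.2, 0, 0, 0]
    - [0, 0, -0.22, 0, 0, 0]
    - [0, 0, -0.23, 0, 0, 0]
    - [0, 0, -0.23, 0, 0, 0]
    - [0, 0, -0.23, 0, 0, 0]

```text
clock: 6.15
tool_pos: [0.5392, -0.2183, 0.2613]
eef_rot: [0.988, 0.153, -0.001, -0.001]
contact_force: [-0.9, -0.1, -4.1]
opening: 0.605
```

```bash
python3 - <<'E'
from h import *
s=st();print(s['clock'],np.round(s['tool_pos'],4),yaw(),np.round(s['contact_force'],2),np.round(s['moment'],2),s['opening'])
cmd([.40,.15,.27],33.6)
E
```

```text
6.15 [ 0.5392 -0.2183  0.2613] 17.641459432790683 [-0.87 -0.11 -4.05] [-0.06  0.05 -0.02] 0.6047277246131555
cmd [-0.0211, -0.3932, -0.0081] [-0.1, 0.12, -15.96] rows 7.9
```

Request:
carry_out:
  commands:
    - [-0.001, -0.02, -0.001, 0, 0, -1]
    - [-0.003, -0.055, -0.002, 0, 0, -3]
    - [-0.005, -0.095, -0.003, 0, 0, -5]
    - [-0.008, -0.14, -0.004, 0, 0, -7]
    - [-0.01, -0.185, -0.005, 0, 0, -9]
    - [-0.013, -0.23, -0.006, 0, 0, -11]
    - [-0.016, -0.275, -0.007, 0, 0, -13]
    - [-0.018, -0.315, -0.008, 0, 0, -15]
    - [-0.02, -0.35, -0.008, 0, 0, -16]
    - [-0.021, -0.378, -0.008, 0, 0, -16]
    - [-0.021, -0.393, -0.008, 0, 0, -16]
    - [-0.021, -0.393, -0.008, 0, 0, -16]

```text
clock: 7.35
tool_pos: [0.3996, 0.1517, 0.2697]
eef_rot: [0.956, 0.292, -0.001, -0.0]
contact_force: [1.1, -1.4, -2.9]
opening: 0.602
```

Request:
carry_out:
  commands:
    - [0, 0, 0, 0, 0, 0]
    - [0, 0, 0, 0, 0, 0]

```text
clock: 7.55
tool_pos: [0.4011, 0.148, 0.2701]
eef_rot: [0.958, 0.288, -0.001, 0.0]
contact_force: [0.1, -0.4, -3.6]
opening: 0.605
```

```bash
python3 - <<'E'
from h import *
s=st();print(s['clock'],np.round(s['q'],2),np.round(s['tool_pos'],4),yaw(),np.round(s['contact_force'],2),np.round(s['moment'],2),s['opening'])
p=show('wrist','w4.png')
np.savez('w4.npz',pos=s['tool_pos'],rot=s['eef_rot'])
for l in ['port','pilot_top','head_top','capsule','keyhole']:
    print(l,[(np.round(d['xyz'],4).tolist(),round(d['p'],2)) for d in r.spot_point(p,l)[:3]])
x,y=map(int,wpix(p,s,[.4853,.208,.148]));print(x,y);x0=max(x-75,0);y0=max(y-75,0);print(x0,y0)
cr=p['img'][y0:y0+150,x0:x0+150];cv2.imwrite('pics/w4c.png',cv2.resize(cr,None,fx=4,fy=4,interpolation=cv2.INTER_CUBIC))
E
```

```text
7.55 [-0.29  0.4  -0.25  2.08  0.15  0.68 -1.62] [0.4011 0.148  0.2701] 33.51313985342705 [ 0.14 -0.43 -3.63] [-0.07  0.05 -0.01] 0.6046756431071602
port [([0.4843, 0.2081, 0.1334], 0.7)]
pilot_top [([0.4843, 0.2063, 0.1565], 0.88)]
head_top [([0.483, 0.21, 0.1473], 0.68)]
capsule [([0.4013, 0.1518, 0.2335], 0.78), ([0.4804, 0.2113, 0.1404], 0.26)]
keyhole [([0.4016, 0.1442, 0.2871], 0.71), ([0.4184, 0.1068, 0.2426], 0.69)]
315 71
240 0
```

View pics/w4.png

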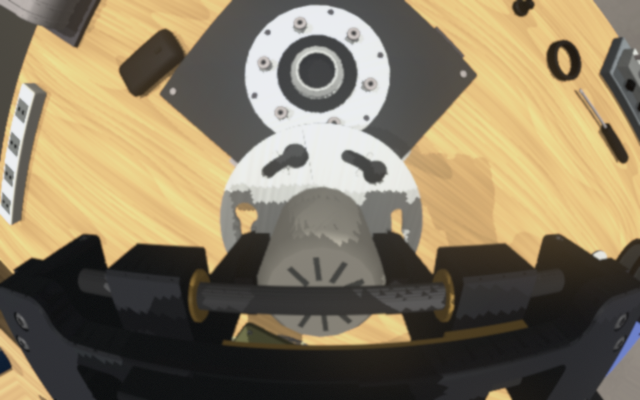

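View pics/w4c.png

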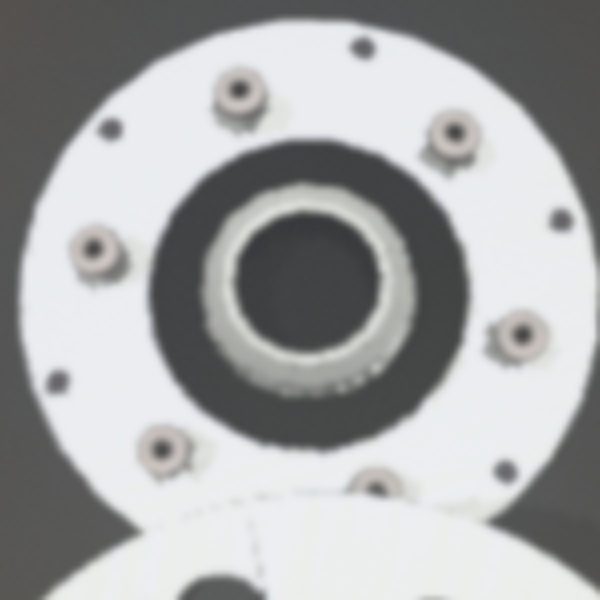

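```bash
python3 - <<'E'
from h import *
d=np.load('w4.npz');s=dict(tool_pos=d['pos'],eef_rot=d['rot'])
p=r.snapshot('wrist')
H=[(241,90),(455,132),(521,335),(375,488),(162,450),(94,248)]
P=np.array([wray(p,s,240+u/4-.4,v/4-.4,.148)[:2] for u,v in H]);c=P.mean(0)
a=np.degrees(np.arctan2(*(P-c).T[::-1]));print(c,a%60,(a%60).mean(),np.linalg.norm(P-c,axis=1))
print('pilot',wray(p,s,240+308/4-.4,281/4-.4,.158))
c2=s['tool_pos'][:2]
im=p['img'][110:250,210:430];cv2.imwrite('pics/w4d.png',cv2.resize(im,None,fx=3.5,fy=3.5,interpolation=cv2.INTER_CUBIC))
E
```

```text
[0.48597065 0.20759458] [51.30689245 51.52693998 51.20752948 51.68669722 51.83056207 51.57455852] 51.52219661991572 [0.04668716 0.04706826 0.04675439 0.0462125  0.04723084 0.0469191 ]
pilot [0.48596285 0.20733567 0.158     ]
```

View pics/w4d.png

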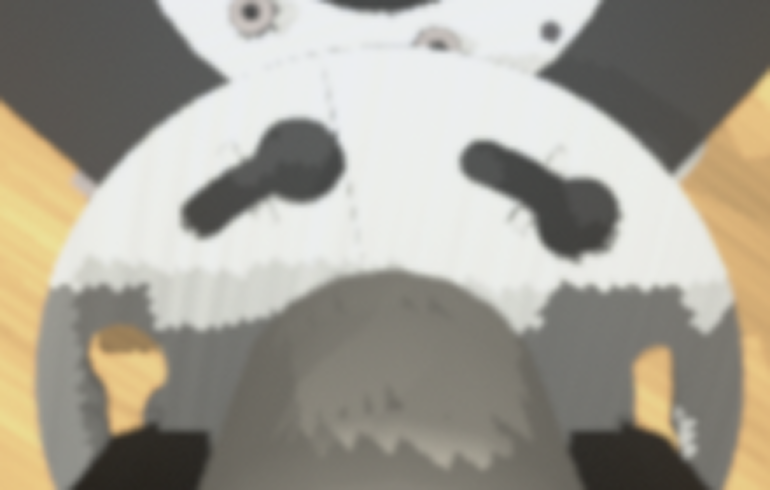

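```bash
python3 - <<'E'
from h import *
d=np.load('w4.npz');s=dict(tool_pos=d['pos'],eef_rot=d['rot'])
p=r.snapshot('wrist')
P=np.array([wray(p,s,210+u/3.5-.4,110+v/3.5-.4,.2430)[:2] for u,v in [(303,160),(581,216)]])
print(P,np.linalg.norm(P[1]-P[0]))
m=P.mean(0);e=P[1]-P[0];e/=np.linalg.norm(e);n=np.array([-e[1],e[0]]);
for sg in(1,-1): 
    c=m-sg*n*.047*np.cos(np.pi/6); a=np.degrees(np.arctan2(*(P-c).T[::-1]));print(c,a%60)
s=st();print(s['tool_pos'],yaw())
cmd([.4857,.2075,.23]);cmd([.4857,.2075,.205])
E
```

```text
[[0.43138292 0.18378686]
 [0.4488886  0.14074286]] 0.04646757337396075
[0.40243144 0.14693078] [51.84937698 52.41307091]
[0.47784008 0.17759894] [52.41307091 51.84937698]
[0.40114574 0.14928767 0.27071429] 33.606776427057014
cmd [0.1026, -0.0017, 0.0407] [0.01, -0.0, -0.0] rows 2.2
cmd [0.1026, -0.0017, 0.0657] [0.01, -0.0, -0.0] rows 2.4
```

Request:
carry_out:
  commands:
    - [0.02, 0, 0.005, 0, 0, 0]
    - [0.05, -0.001, 0.015, 0, 0, 0]
    - [0.08, -0.002, 0.03, 0, 0, 0]
    - [0.1, -0.002, 0.04, 0, 0, 0]
    - [0.1025, -0.002, 0.045, 0, 0, 0]
    - [0.1025, -0.002, 0.045, 0, 0, 0]
    - [0.1025, -0.002, 0.045, 0, 0, 0]
    - [0.1025, -0.002, 0.045, 0, 0, 0]

```text
clock: 8.75
tool_pos: [0.4847, 0.2072, 0.2263]
eef_rot: [0.957, 0.289, -0.0, 0.0]
contact_force: [0.2, 0.6, -2.6]
opening: 0.602
```

```bash
python3 - <<'E'
from h import *
s=st();print(s['clock'],np.round(s['tool_pos'],4),yaw(),np.round(s['contact_force'],2),np.round(s['moment'],2),s['opening'])
show('scene','s5.png');
p=show('wrist','w5.png');cmd([.4857,.2075,.19])
E
```

```text
8.75 [0.4847 0.2072 0.2263] 33.61439850507202 [ 0.2   0.6  -2.64] [-0.02 -0.04  0.01] 0.6019185586614084
cmd [0.0005, 0.0004, 0.0363] [0.02, -0.03, -0.0] rows 0.7
```

View pics/s5.png

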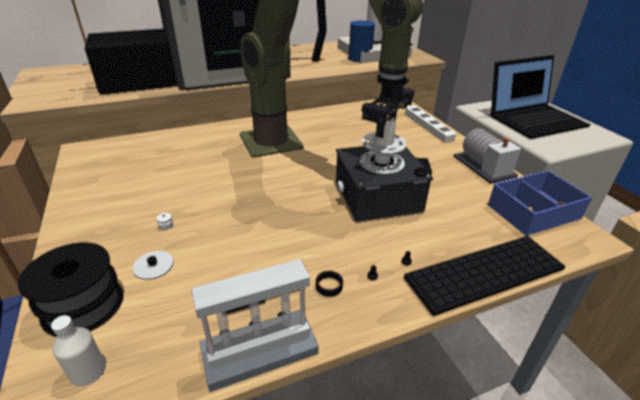

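The scene view shows the capsule held upright over the port, at about (385,150). I'll lower it in steps and check the force at each one.

Request:
carry_out:
  commands:
    - [0.0005, 0.0004, 0.01, 0, 0, 0]
    - [0.0005, 0.0004, 0.02, 0, 0, 0]
    - [0.0005, 0.0004, 0.03, 0, 0, 0]
    - [0.0005, 0.0004, 0.036, 0, 0, 0]
    - [0.0005, 0.0004, 0.038, 0, 0, 0]
    - [0.0005, 0.0004, 0.04, 0, 0, 0]
    - [0.0005, 0.0004, 0.041, 0, 0, 0]
    - [0.0005, 0.0004, 0.041, 0, 0, 0]

```text
clock: 9.65
tool_pos: [0.486, 0.208, 0.1848]
eef_rot: [0.957, 0.289, 0.0, 0.0]
contact_force: [-0.8, -0.3, -3.0]
opening: 0.607
```

```bash
python3 - <<'E'
from h import *
s=st();print(s['clock'],np.round(s['tool_pos'],4),yaw(),np.round(s['contact_force'],2),np.round(s['moment'],2),s['opening'])
E
```

```text
9.65 [0.486  0.208  0.1848] 33.63947160584281 [-0.84 -0.33 -3.04] [-0.08  0.02 -0.03] 0.6070201751639002
```

Request:
carry_out:
  commands:
    - [0, 0, 0.0015, 0, 0, 0]
    - [0, 0, 0.003, 0, 0, 0]
    - [0, 0, 0.0045, 0, 0, 0]
    - [0, 0, 0.0055, 0, 0, 0]
    - [0, 0, 0.0055, 0, 0, 0]
    - [0, 0, 0.0055, 0, 0, 0]

```text
clock: 10.25
tool_pos: [0.486, 0.2079, 0.1792]
eef_rot: [0.957, 0.289, 0.0, 0.0]
contact_force: [-0.3, -0.3, -3.0]
opening: 0.6
```

```bash
python3 - <<'E'
from h import *
s=st();print(s['clock'],np.round(s['tool_pos'],4),yaw(),np.round(s['contact_force'],2),np.round(s['moment'],2),s['opening'])
E
```

```text
10.25 [0.486  0.2079 0.1792] 33.63861627011486 [-0.28 -0.28 -3.01] [ 0.    0.01 -0.01] 0.5998552018837667
```

Request:
carry_out:
  commands:
    - [0, 0, 0.001, 0, 0, 0]
    - [0, 0, 0.002, 0, 0, 0]
    - [0, 0, 0.003, 0, 0, 0]
    - [0, 0, 0.004, 0, 0, 0]
    - [0, 0, 0.004, 0, 0, 0]

```text
clock: 10.75
tool_pos: [0.4859, 0.2078, 0.175]
eef_rot: [0.957, 0.289, -0.0, 0.0]
contact_force: [0.1, 0.1, -2.7]
opening: 0.604
```

```bash
python3 - <<'E'
from h import *
s=st();print(s['clock'],np.round(s['tool_pos'],4),yaw(),np.round(s['contact_force'],2),np.round(s['moment'],2),s['opening'])
E
```

```text
10.75 [0.4859 0.2078 0.175 ] 33.63679952646039 [ 0.11  0.07 -2.66] [-0.01  0.01 -0.03] 0.6036241815047547
```

The flange has passed below the heads with no contact force. Next I'll press onto the seal.

Request:
carry_out:
  commands:
    - [0, 0, 0.001, 0, 0, 0]
    - [0, 0, 0.002, 0, 0, 0]
    - [0, 0, 0.003, 0, 0, 0]
    - [0, 0, 0.004, 0, 0, 0]
    - [0, 0, 0.005, 0, 0, 0]
    - [0, 0, 0.005, 0, 0, 0]
    - [0, 0, 0.005, 0, 0, 0]

```text
clock: 11.45
tool_pos: [0.486, 0.208, 0.1707]
eef_rot: [0.957, 0.289, 0.0, 0.0]
contact_force: [-1.5, -1.0, 5.7]
opening: 0.603
```

```bash
python3 - <<'E'
from h import *
s=st();print(s['clock'],np.round(s['tool_pos'],4),yaw(),np.round(s['contact_force'],2),np.round(s['moment'],2),s['opening'])
E
```

```text
11.45 [0.486  0.208  0.1707] 33.63797709452857 [-1.51 -0.97  5.71] [-0.13  0.4   0.03] 0.6034465333904641
```

Request:
carry_out:
  commands:
    - [0, 0, 0.001, 0, 0, 0]
    - [0, 0, 0.002, 0, 0, 0]
    - [0, 0, 0.003, 0, 0, 0]
    - [0, 0, 0.0035, 0, 0, 0]
    - [0, 0, 0.0035, 0, 0, 0]
    - [0, 0, 0.0035, 0, 0, 0]

```text
clock: 12.05
tool_pos: [0.486, 0.208, 0.1678]
eef_rot: [0.957, 0.289, 0.0, 0.0]
contact_force: [-3.0, -1.8, 11.0]
opening: 0.607
```

```bash
python3 - <<'E'
from h import *
s=st();print(s['clock'],np.round(s['tool_pos'],4),yaw(),np.round(s['contact_force'],2),np.round(s['moment'],2),s['opening'])
E
```

```text
12.05 [0.486  0.208  0.1678] 33.631712262794615 [-3.04 -1.8  11.04] [-0.28  0.66 -0.03] 0.6072228521149963
```

Request:
carry_out:
  commands:
    - [-0.0005, 0, 0.0003, 0, 0, 1]
    - [-0.0005, 0, 0.0003, 0, 0, 3]
    - [-0.0005, 0, 0.0003, 0, 0, 5]
    - [-0.0005, 0, 0.0003, 0, 0, 7]
    - [-0.0005, 0, 0.0003, 0, 0, 9]
    - [-0.0005, 0, 0.0003, 0, 0, 10]
    - [-0.0005, 0, 0.0003, 0, 0, 10]

```text
clock: 12.75
tool_pos: [0.4861, 0.208, 0.1678]
eef_rot: [0.979, 0.205, 0.001, -0.0]
contact_force: [-2.2, -1.0, 11.2]
opening: 0.6
```

```bash
python3 - <<'E'
from h import *
s=st();print(s['clock'],np.round(s['tool_pos'],4),yaw(),np.round(s['contact_force'],2),np.round(s['moment'],2),s['opening'])
E
```

```text
12.75 [0.4861 0.208  0.1678] 23.65502270684653 [-2.17 -1.01 11.22] [-0.24  0.58  0.08] 0.5999435500782136
```

Request:
carry_out:
  commands:
    - [0, 0, 0, 0, 0, 2]
    - [0, 0, 0, 0, 0, 4]
    - [0, 0, 0, 0, 0, 6]
    - [0, 0, 0, 0, 0, 8]
    - [0, 0, 0, 0, 0, 10]
    - [0, 0, 0, 0, 0, 11]
    - [0, 0, 0, 0, 0, 12]
    - [0, 0, 0, 0, 0, 12.5]
    - [0, 0, 0, 0, 0, 12.5]

```text
clock: 13.65
tool_pos: [0.4861, 0.2079, 0.1677]
eef_rot: [0.995, 0.097, 0.001, -0.0]
contact_force: [-2.1, -0.9, 11.8]
opening: 0.604
```

```bash
python3 - <<'E'
from h import *
s=st();print(s['clock'],np.round(s['tool_pos'],4),yaw(),np.round(s['contact_force'],2),np.round(s['moment'],2),s['opening'])
E
```

```text
13.65 [0.4861 0.2079 0.1677] 11.176500242463096 [-2.12 -0.94 11.8 ] [-0.31  0.63  0.13] 0.6042141723845842
```

Turned 22.5° with no stop felt yet. I'll go on in small steps until it stops.

Request:
carry_out:
  commands:
    - [0, 0, 0, 0, 0, 0.5]
    - [0, 0, 0, 0, 0, 1]
    - [0, 0, 0, 0, 0, 1.5]
    - [0, 0, 0, 0, 0, 2]
    - [0, 0, 0, 0, 0, 2]

```text
clock: 14.15
tool_pos: [0.4856, 0.2081, 0.1677]
eef_rot: [0.997, 0.082, 0.001, 0.0]
contact_force: [-2.3, -2.5, 12.3]
opening: 0.604
```

```bash
python3 - <<'E'
from h import *
s=st();print(s['clock'],np.round(s['tool_pos'],4),yaw(),np.round(s['contact_force'],2),np.round(s['moment'],2),s['opening'])
p=show('wrist','w6.png')
E
```

```text
14.15 [0.4856 0.2081 0.1677] 9.430059048488161 [-2.28 -2.48 12.26] [-0.31  0.67  1.07] 0.6035451676428942
```

View pics/w6.png

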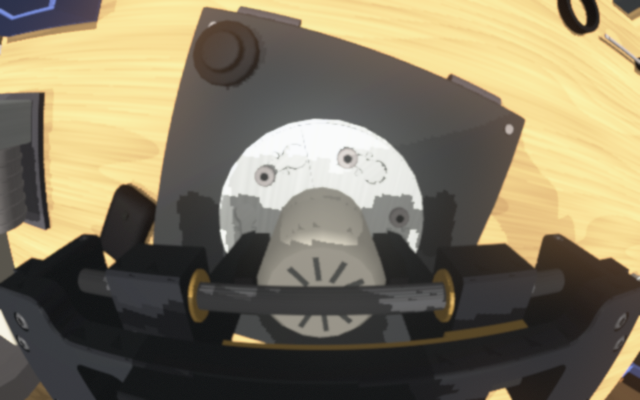

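The moment rose to 1.07 N·m, which is the stop. The picture shows studs at (265,176) and (347,158) at the slot ends, clear of the holes. I'll ease up and release.

Request:
carry_out:
  commands:
    - [0, 0, -0.001, 0, 0, -0.3]
    - [0, 0, -0.002, 0, 0, -0.6]
    - [0, 0, -0.003, 0, 0, -0.8]
    - [0, 0, -0.0035, 0, 0, -0.8]
    - [0, 0, -0.0035, 0, 0, -0.8]

```text
clock: 14.7
tool_pos: [0.4855, 0.208, 0.17]
eef_rot: [0.996, 0.087, 0.0, -0.0]
contact_force: [-1.6, 0.1, 3.7]
opening: 0.599
```

```bash
python3 - <<'E'
from h import *
s=st();print(s['clock'],np.round(s['tool_pos'],4),yaw(),np.round(s['contact_force'],2),np.round(s['moment'],2),s['opening'])
E
```

```text
14.7 [0.4855 0.208  0.17  ] 9.951771268592463 [-1.6   0.06  3.72] [0.18 0.36 0.4 ] 0.5988251465579671
```

Request:
carry_out:
  commands:
    - [0, 0, -0.0005, 0, 0, 0]
    - [0, 0, -0.001, 0, 0, 0]
    - [0, 0, -0.0015, 0, 0, 0]
    - [0, 0, -0.0015, 0, 0, 0]

```text
clock: 15.1
tool_pos: [0.4854, 0.208, 0.1709]
eef_rot: [0.996, 0.087, -0.0, -0.0]
contact_force: [-0.2, 3.2, -5.7]
opening: 0.606
```

```bash
python3 - <<'E'
from h import *
s=st();print(s['clock'],np.round(s['tool_pos'],4),yaw(),np.round(s['contact_force'],2),np.round(s['moment'],2),s['opening'])
E
```

```text
15.1 [0.4854 0.208  0.1709] 9.95244158551742 [-0.2   3.21 -5.65] [ 0.51 -0.04  0.34] 0.6064446142214763
```

The capsule is held down by the heads: it stopped at about 4 mm and the pull is rising. Now I'll let go.

Request:
carry_out:
  commands:
    - [0, 0, 0, 0, 0, 0]
    - [0, 0, 0, 0, 0, 0]
    - [0, 0, 0, 0, 0, 0]
    - [0, 0, 0, 0, 0, 0]
    - [0, 0, 0, 0, 0, 0]
    - [0, 0, 0, 0, 0, 0]
    - [0, 0, 0, 0, 0, 0]
    - [0, 0, 0, 0, 0, 0]
    - [0, 0, 0, 0, 0, 0]
  fingers: 0

```text
clock: 16.0
tool_pos: [0.4855, 0.2076, 0.1714]
eef_rot: [0.996, 0.087, -0.0, 0.0]
contact_force: [-0.3, 0.6, -0.4]
opening: 1.0
```

Request:
carry_out:
  commands:
    - [0, 0, -0.02, 0, 0, 0]
    - [0, 0, -0.05, 0, 0, 0]
    - [0, 0, -0.08, 0, 0, 0]
    - [0, 0, -0.11, 0, 0, 0]
    - [0, 0, -0.14, 0, 0, 0]
    - [-0.03, 0, -0.15, 0, 0, 0]
    - [-0.06, 0, -0.15, 0, 0, 0]
    - [-0.06, 0, -0.15, 0, 0, 0]
    - [-0.06, 0, -0.15, 0, 0, 0]
    - [-0.06, 0, -0.15, 0, 0, 0]

```text
clock: 17.0
tool_pos: [0.4273, 0.1975, 0.3214]
eef_rot: [0.996, 0.086, 0.0, -0.0]
contact_force: [-0.4, -0.4, 0.2]
opening: 1.003
```

```bash
python3 - <<'E'
from h import *
s=st();print(s['clock'],np.round(s['tool_pos'],4),yaw(),np.round(s['contact_force'],2),s['opening'])
p=show('wrist','w7.png')
for l in ['capsule','port','capsule_grip']:
    print(l,[(np.round(d['xyz'],4).tolist(),round(d['p'],2)) for d in r.spot_point(p,l)[:3]])
x,y=map(int,wpix(p,s,[.4855,.208,.144]));y0=max(y-75,0);print(x,y)
cv2.imwrite('pics/w7c.png',cv2.resize(p['img'][y0:y0+150,x-75:x+75],None,fx=4,fy=4,interpolation=cv2.INTER_CUBIC))
E
```

```text
17.0 [0.4273 0.1975 0.3214] 9.918414927947927 [-0.43 -0.39  0.17] 1.0033115701781363
capsule [([0.484, 0.2114, 0.1388], 0.71)]
port []
capsule_grip [([0.483, 0.2087, 0.1846], 0.63)]
319 120
```

View pics/w7c.png

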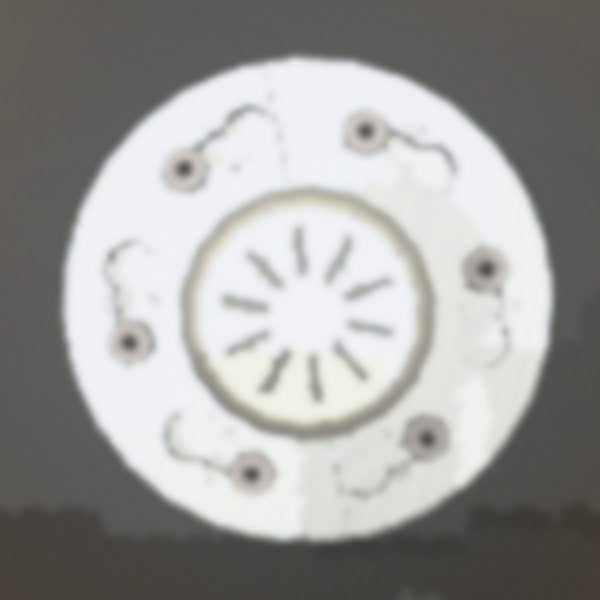

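All six heads sit at the slot ends with the holes empty, and the flange looks level and concentric. I'll hand it in.

```bash
python3 - <<'E'
from h import *
print(r.finish_job())
E
```

```text
the job is handed in; nothing more can be done
None
```

The capsule is on the port, locked under all six stud heads, released and handed in at about 17 s of the 67 s allowed. The hand-in reports no verdict.

- **Alignment:** I measured the stud and keyhole angles from the top and wrist cameras and turned the capsule 16° to match. No feeling search was needed: the flange dropped over the heads on the first try with no contact force.
- **Locking:** I pushed it down to about 1 mm above the port point, with about 15 N on the seal. I then twisted it clockwise about 24° to the stop, where the twist moment rose to about 1.1 N·m. When I eased up while still gripping, it stopped at about 4 mm and the heads held it down.
- **Last checks:** The final wrist picture shows all six heads at the slot ends, the holes empty, and the flange concentric and level. The gripper is clear and reads no contact force.
- **Disagreement:** The network put the capsule's final origin about 3–4 mm to the side of my figure and about 4.8 mm above the port point. That is within its stated error of about 4 mm, and the picture and arm readings (about 4 mm high) do not support it.
- **Not checked:** I did not re-measure the other items at the end. The arm's path stayed well above them, and I felt no unexpected contact.

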